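# Load a bottle on the bottle roller

### The arm

A 6-joint arm with a two-finger parallel gripper is mounted at the origin on a cart in front of the work surface, level with it; the furniture and walls round the work are solid. World frame = base frame: x ahead of the robot, y to its left, z up, the work surface at z = 0. Lengths are in m, angles in rad, forces in N, time in s.
With the tool pointing down it reaches from about 0.3 to 1 m from the base axis. Payload 5.1 kg.
Tool frame: the origin (TCP) lies on the centre line of the jaws, within the pads' length; the fingertips stand 14 mm ahead of it and the grasp point (between the pads) lies 5 mm behind it; x points along the fingers, z is the direction in which the jaws open and shut, and the axes are right-handed (so a half turn about x gives the same grasp; the last joint's range is limited). The gripper opens to 95 mm and grips with 3 to 60 N. Pads are 20 mm wide; open, the fingers measure 119 mm over their backs; the gripper's body (75 mm by 180 mm) begins 59 mm behind the grasp point.
Start: joints at [1.242, 0.124, 1.65, -0, 1.367, -0.083], TCP at [0.158, 0.63, 0.229] pointing down, gripper open.
Joint ranges: [-2.61, 2.61], [-1.02, 2.33], [0.03, 2.71], [-1.35, 4.49], [0.32, 2.68], [-2.91, 2.91]. Speed limits (rad/s): [2.57, 2.57, 3.14, 3.14, 3.14, 3.14].

### API

Orientations are given as a unit quaternion [x, y, z, w].
In Python, from rig import sensors, eyes, workorder gives the robot as it stands. The module is installed in compiled form; this text tells all that it offers.
- The arm moves only by the tool step_arm, never from a script. Its argument "motion" is a list of rows, each a list of 2 entries, a list of its own where there are three numbers: the shift along the tool's x, y, z in cm, then the turn about the tool's x in rad. In form: [[[tx, ty, tz], turn], ...]. A call has 1 to 20 rows; each row is the pose to reach, as a shift and turn from the pose commanded when the call began, along the tool's axes at that moment; what a row does not reach only later rows make up. A row lasts 1/10 s, in which the tool goes at most 50 mm and 8.59 degrees, less where a joint would pass 70% of its speed; a pose out of reach is approached as far as the arm can. A call with a gripper value outside its range is refused whole. "claw" is the opening, from 0 (shut) to 1 (fully open), set as the call begins (left out, the last holds). The fingers move at their own pace and stop on an object; the grip force is fixed at half the most. Time passes only in rows, so rows that repeat a pose let the fingers close. It gives the time, the measured TCP pose, the force and the opening at its end, in the units of the state.
- sensors.observe(): the state, without advancing time (a new reading comes with each control period).
- eyes.snapshot(name): name is "side" or "top" or "wrist"; returns (picture, depth): 400x640x3 uint8, red, green, blue; 400x640 float32, m along the optical axis (not along the pixel's ray), 0 where there is no reading.
- eyes.get_calibration(name): a dict with "fovy" (degrees; the focal length in pixels is half the picture's height over the tangent of half this angle, whatever the lens; pixels are square), "cx", "cy" (the principal point, pixels), "origin" and "orientation" of the camera in the world. Camera axes: x right, y up, looking along -z (the intrinsics and any distortion apply to the point x, -y, -z); pixel columns grow to the right and rows downward; lengths in m; the calibration is good to about 2 mm. A picture is of the moment at which its call begins: read the wrist's pose just before it. get_calibration takes no time and is no camera call; for the wrist camera it gives the pose at the moment of the call.
- workorder.finish_job(): hands the job in, once; it reports no verdict.
The state is a dict: "time_s": time; "joint_positions": joint angles; "joint_velocities": joint speeds; "joint_efforts": joint torques, N m; "position": TCP position; "tool_rot": TCP orientation; "wrist_force": force on the tool from outside, world axes, zero at the start; "moment": the same for the moment, N m; "grip_width": opening from 0.0 (shut) to 1.0 (fully open).
Only numpy, scipy, OpenCV 4.12 (cv2) and the standard library are available. Lean on these libraries where they do the work, as an engineer would, in place of code of your own. Each camera call takes 0.05 s, during which the arm holds its last target. There are 200 camera calls.

### The job

Take the small brown screw-cap bottle that stands on the worktop and lay it on its side on the two rollers of the bottle roller, its bottom against the sprung end plate: push the plate back with it until the cap drops behind the low fence at the other end, so that the spring holds the bottle between plate and fence. Handle the glass gently, never lay or drop the bottle on the worktop, and leave the larger brown bottle, the beaker and the vial standing where they are.

Things in the scene. Friction and masses are not known exactly. Their poses are not given: they have to be found in the camera images.
- bottle: the small brown reagent bottle with a black screw cap, 88 mm high, standing upright; the smaller of the two loose brown bottles. Origin: centre of its underside; z: along its axis to the cap. Body diameter 44 mm from 6 to 58 mm above the underside, then a shoulder narrowing to the cap, 29 mm across, from 64 to 88 mm. About 0.11 kg.
- roller: bench bottle roller, fixed: low white housing 115 (x) x 216 (y) x 57 mm high, with two black rollers along its y on top. Origin: centre of its underside; x: away from its dial panel; y: along the rollers from the sprung end plate towards the low fence; z up. The end block behind the sprung plate (64 mm wide, y -62 to -80 mm) reaches z 118 mm, the fence's end block (y 60 to 76) z 92 mm.
- cradle (a point): where the middle of the bottle's axis lies when it rests on both rollers: x 0, y 0, z 102 mm of the roller, axes as the roller's. Roller axes at x -17 and +17 mm, z 75 mm; roller radius 10 mm, length y -58 to +58 mm
- plate_face (a point): centre of the face of the sprung end plate (steel, 48 mm wide, z = 89 to 125 mm) that meets the bottle's bottom, 102 mm above the underside of the roller; at rest at y = -36 mm of the roller; it moves with the plate
- end_plate (a joint): travel of the sprung end plate towards -y of the roller, m: 0 at rest, at most 0.018; the spring pushes back with 3.2 N at 0 and 0.4 N more per mm. With the bottle between plate and fence it reads 0.008
- fence_top (a point): middle of the top edge of the inner face of the low fence (steel, 40 mm wide in x, 6 mm thick, top 98 mm above the underside of the roller), the face that the cap's end rests against; at y = +44 mm of the roller
- beaker: bystander: small glass beaker, 46 mm across, 62 mm high; origin: centre of its underside, z up
- vial: bystander: glass sample vial with a black cap, 23 mm across, 49 mm high; origin: centre of its underside, z up
- big_bottle: bystander: the larger brown bottle, 60 mm across, 118 mm high; origin: centre of its underside, z up

How it is judged:
At the end, for the whole second after the job is handed in: the bottle lies at rest on both rollers, within 4.5 degrees of their direction, its underside within 6 mm sideways, 4 mm lengthways, 5 mm in height of its seat (x 0, y -44, z 102 mm of the roller), end plate held back 5 to 11 mm; the others upright within 30 mm of their places (angle between the z axis of bottle and the y axis of roller, either way round below 0.08 rad and x of bottle in the frame of roller between -0.006 and 0.006 m and y of bottle in the frame of roller between -0.048 and -0.04 m and z of bottle in the frame of roller between 0.0971 and 0.1071 m and value of joint end_plate between 0.005 and 0.011 m and linear speed of bottle below 0.01 m/s and not (distance of beaker from where it was at the start of the episode above 0.03 m) and not (distance of vial from where it was at the start of the episode above 0.03 m) and not (distance of big_bottle from where it was at the start of the episode above 0.03 m) and not (angle between beaker's own z axis and vertical above 0.5 rad) and not (angle between vial's own z axis and vertical above 0.5 rad) and not (angle between big_bottle's own z axis and vertical above 0.5 rad)); the robot touches nothing.
It fails at once if the bottle lies on the worktop (angle between bottle's own z axis and vertical above 1.2 rad and height (world z) of bottle below 0.04 m).
It fails at once if the bottle is struck or jammed against the roller with more than 40 N (contact force between bottle and roller above 40 N).
It fails at once if the beaker, the vial or the larger bottle is moved more than 30 mm or tipped (distance of any of beaker, vial, big_bottle from where it was at the start of the episode above 0.03 m or angle between any of beaker, vial, big_bottle's own z axis and vertical above 0.5 rad).
It also fails if it takes over 40 s, if anything falls off the work surface, if the arm or the gripper's body presses on something with over 40 N, if the wrist force passes 120 N, or if a joint passes its speed limit or range.

## Working session

There is one attempt and no reset: what is moved stays moved. The work goes in short steps, Python scripts to look and compute and a tool call to move; the robot and the scene stay as the last step left them, time stands still between calls to the robot, and variables do not carry over. Pictures are saved under pics/ and viewed, about 8 in all and at most 12, crops included, and the job is handed in when it is done.

Besides the shell and the picture viewer there is one more tool, called after ">>>" by a JSON object that holds its "op" and its "data". step_arm: Moves the arm, as the interface text tells. Its arguments: {"type":"object","properties":{"motion":{"type":"array","items":{"type":"array"}},"claw":{"type":"number"}},"required":["motion"]}

```bash
mkdir -p pics; python3 - <<'E'
from rig import sensors, eyes
import cv2, numpy as np
s=sensors.observe(); print({k:np.round(v,3).tolist() for k,v in s.items()})
ims=[]
for n in ("side","top"):
    c=eyes.get_calibration(n); print(n,c)
    p,d=eyes.snapshot(n); np.savez(f"{n}0.npz",p=p,d=d); ims.append(p)
    cv2.imwrite(f"pics/{n}0.png",p[...,::-1])
E
```

```text
{'time_s': 0.0, 'joint_positions': [1.242, 0.125, 1.652, -0.0, 1.367, -0.083], 'joint_velocities': [0.0, -0.001, 0.002, -0.0, 0.001, 0.001], 'joint_efforts': [0.001, -41.76, -35.994, 0.078, 0.049, -0.0], 'position': [0.158, 0.63, 0.227], 'tool_rot': [-0.435, 0.558, 0.435, 0.557], 'wrist_force': [-0.244, -0.155, 0.149], 'moment': [0.025, -0.044, -0.018], 'grip_width': 1.001}
side {'fovy': 45.17157635572656, 'cx': 315.0154035501882, 'cy': 188.18936279428357, 'origin': array([ 0.26450314, -0.74723407,  0.70318785]), 'orientation': array([ 0.45921439, -0.08127201, -0.13396672,  0.87439689])}
top {'fovy': 46.56854711327923, 'cx': 318.4107421762596, 'cy': 197.68936408361748, 'origin': array([0.42412018, 0.05957758, 1.06514426]), 'orientation': array([ 0.04124887, -0.04194038, -0.70260199,  0.70914736])}
```

View pics/side0.png

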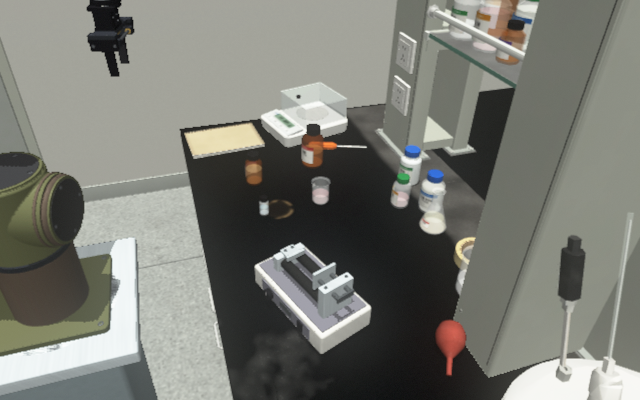

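View pics/top0.png

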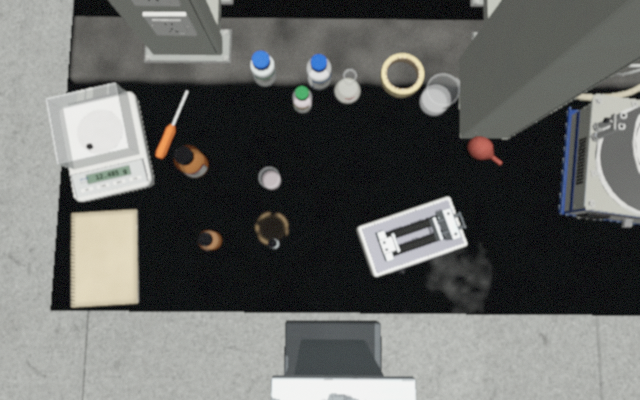

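The side view shows the small bottle at (254,171), the big one at (313,145), the beaker at (320,190), the vial at (264,206) and the roller at about (312,295). The taller block, with the sprung plate, is at the near end. In the top view the small bottle is at (208,240) and the roller at (412,237), with its plate end on the right.

```bash
cat > h.py <<'E'
import numpy as np, cv2
from scipy.spatial.transform import Rotation as R
from rig import sensors, eyes
def rays(c,uv):
    f=200/np.tan(np.radians(c["fovy"])/2); uv=np.atleast_2d(uv).astype(float)
    d=np.stack([(uv[:,0]-c["cx"])/f,-(uv[:,1]-c["cy"])/f,-np.ones(len(uv))],1)
    return R.from_quat(c["orientation"]).apply(d)
def plane(c,uv,z):
    r=rays(c,uv); o=np.array(c["origin"]); return o+r*((z-o[2])/r[:,2])[:,None]
def cloud(c,d):
    v,u=np.mgrid[:400,:640]; r=rays(c,np.stack([u.ravel(),v.ravel()],1))
    P=(np.array(c["origin"])+r*d.ravel()[:,None]).reshape(400,640,3); P[d==0]=np.nan; return P
E
python3 - <<'E'
from h import *
for n in ("top","side"):
    z=np.load(n+"0.npz"); c=eyes.get_calibration(n); P=cloud(c,z["d"]); p=z["p"]
    boxes={"top":dict(bot=(190,225,225,255),big=(170,140,212,182),beak=(255,163,285,193),vial=(265,237,285,252),roll=(350,190,475,282),table=(280,270,340,300)),
     "side":dict(bot=(243,157,265,187),big=(298,122,327,168),beak=(309,176,332,205),vial=(257,195,271,217),roll=(250,240,372,352),table=(370,200,385,260))}[n]
    for k,(a,b,e,g) in boxes.items():
        Q=P[b:g,a:e].reshape(-1,3); 
        if k=="table": print(n,k,np.nanmedian(Q,0)); continue
        Q=Q[Q[:,2]>0.012]
        if len(Q)==0: print(n,k,"none");continue
        zm=np.percentile(Q[:,2],98); T=Q[Q[:,2]>zm-0.006]
        print(n,k,len(Q),"zmax",zm.round(4),"top mid",((T.min(0)+T.max(0))/2).round(4),"all mid",((Q.min(0)+Q.max(0))/2).round(4), "ext",np.ptp(Q,axis=0).round(3))
        if k=="roll":
            W=Q[(Q[:,2]>0.045)&(Q[:,2]<0.063)]
            print(cv2.minAreaRect((W[:,:2]*1000).astype(np.float32)))
            H=Q[(Q[:,2]>0.107)]; print("plate block",H.mean(0),len(H))
            H=Q[(Q[:,2]>0.085)&(Q[:,2]<.1)]; print(cv2.minAreaRect((H[:,:2]*1000).astype(np.float32)))
t=cv2.imread("pics/top0.png")[185:285,345:475]; s=cv2.imread("pics/side0.png")[235:355,245:375]
a=cv2.resize(t,(390*2,300*2)[:2],interpolation=3);cv2.imwrite("pics/tr.png",a)
E
```

```text
top bot 402 zmax 0.0903 top mid [0.4514 0.2973 0.0885] all mid [0.4502 0.2963 0.0531] ext [0.041 0.042 0.079]
top big 851 zmax 0.12 top mid [0.6241 0.342  0.1181] all mid [0.6366 0.3579 0.0671] ext [0.086 0.091 0.11 ]
top beak 387 zmax 0.0597 top mid [0.5883 0.1682 0.0587] all mid [0.5883 0.1682 0.0383] ext [0.045 0.045 0.051]
top vial 92 zmax 0.0512 top mid [0.4441 0.1594 0.049 ] all mid [0.4444 0.1582 0.0324] ext [0.022 0.02  0.041]
top roll 5412 zmax 0.119 top mid [ 0.4857 -0.2049  0.1205] all mid [ 0.4635 -0.1452  0.0703] ext [0.175 0.236 0.115]
((462.5453186035156, -145.68569946289062), (116.01641845703125, 216.02389526367188), 19.05695915222168)
plate block [ 0.48409406 -0.20632969  0.11567862] 542
((466.26995849609375, -154.1363067626953), (62.974754333496094, 171.46604919433594), 19.293947219848633)
top table [ 0.3529224   0.07666042 -0.0007322 ]
side bot 421 zmax 0.0827 top mid [0.4492 0.2855 0.0816] all mid [0.4504 0.2883 0.0494] ext [0.044 0.033 0.074]
side big 1091 zmax 0.1188 top mid [0.6235 0.3367 0.1174] all mid [0.6519 0.4048 0.0669] ext [0.117 0.194 0.11 ]
side beak 416 zmax 0.0596 top mid [0.5901 0.1657 0.0576] all mid [0.5901 0.1657 0.0369] ext [0.046 0.049 0.049]
side vial 147 zmax 0.0511 top mid [0.445  0.1556 0.0491] all mid [0.4442 0.1553 0.0325] ext [0.02  0.023 0.041]
side roll 7217 zmax 0.1198 top mid [ 0.4856 -0.2066  0.1206] all mid [ 0.4633 -0.1552  0.0697] ext [0.176 0.225 0.115]
((461.9985656738281, -148.00640869140625), (117.45821380615234, 218.57981872558594), 19.438207626342773)
plate block [ 0.48286104 -0.21026776  0.11578076] 844
((463.7107849121094, -149.62039184570312), (64.70643615722656, 159.38436889648438), 18.990930557250977)
side table [6.79809345e-01 2.45235945e-02 4.25593029e-04]
```

View pics/tr.png

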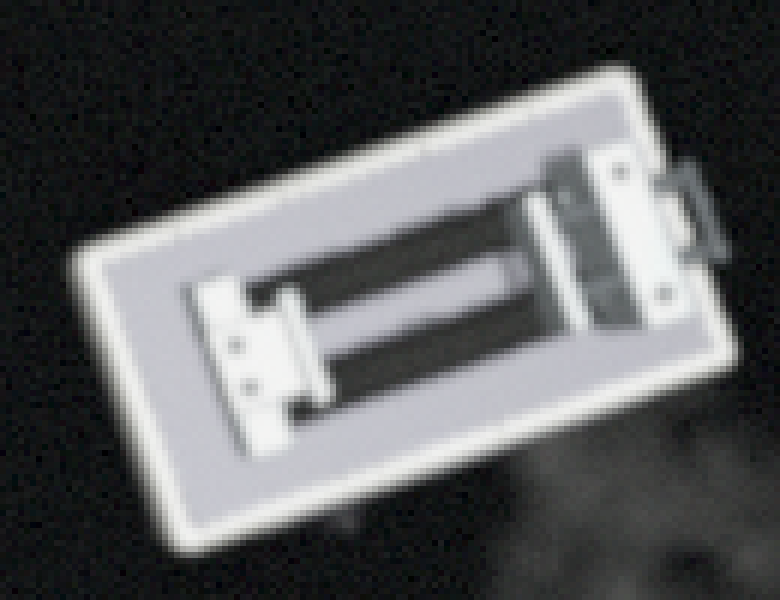

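```bash
cat >> h.py <<'E'
YAW=np.radians(19.15); O=np.array([.4625,-.1468,0]); Rr=R.from_euler("z",YAW)
def goal(p):   # shift (tool axes, cm) and turn so that tool z is parallel to roller x
    s=sensors.observe(); T=R.from_quat(s["tool_rot"]); M=T.as_matrix()
    sh=T.inv().apply(np.array(p)-s["position"])*100
    best=[]
    for sg in (1,-1):
        x=Rr.as_matrix()[:,0]*sg; l=T.inv().apply(x); best.append(np.arctan2(-l[1],l[2]))
    print("axes\n",M.round(3)); print("shift cm",sh.round(2),"turn options",np.round(best,3), "q6",s["joint_positions"][5])
E
python3 -c "
from h import *
goal([.451,.2965,.15]); goal([.451,.2965,.083])
print(Rr.apply([0,0,0])+O, 'fence top',Rr.apply([0,.044,.098])+O)"
```

```text
axes
 [[-0.001 -0.97   0.243]
 [-0.002  0.243  0.97 ]
 [-1.     0.    -0.002]]
shift cm [  7.79 -36.53 -25.2 ] turn options [ 0.991 -2.151] q6 -0.08256203333770783
axes
 [[-0.001 -0.97   0.243]
 [-0.002  0.243  0.97 ]
 [-1.     0.    -0.002]]
shift cm [ 14.49 -36.53 -25.18] turn options [ 0.991 -2.151] q6 -0.08256203333770783
[ 0.4625 -0.1468  0.    ] fence top [ 0.44806613 -0.10523483  0.098     ]
```

>>> {"op": "step_arm", "data": {"motion": [[[0,-4,-2.8],0.1],[[0,-8,-5.6],0.22],[[0.5,-12,-8.4],0.34],[[1,-16,-11.2],0.46],[[2,-20,-14],0.58],[[3,-24,-16.8],0.7],[[4,-28,-19.6],0.82],[[5,-32,-22.4],0.92],[[6,-35,-24.3],0.991],[[7,-36.5,-25.2],0.991],[[7.8,-36.5,-25.2],0.991],[[7.8,-36.5,-25.2],0.991],[[7.8,-36.5,-25.2],0.991]], "claw": 0.8}}

```text
time_s: 1.4
position: [0.4501, 0.2978, 0.1504]
tool_rot: [-0.118, 0.698, 0.118, 0.697]
wrist_force: [0.1, 0.9, 0.4]
grip_width: 0.798
```

```bash
python3 - <<'E'
from h import *
goal([.451,.2965,.083])
c=eyes.get_calibration("wrist"); p,d=eyes.snapshot("wrist"); cv2.imwrite("pics/w1.png",p[...,::-1])
P=cloud(c,d); m=(P[...,2]>.08)&(P[...,2]<.095)&(np.hypot(P[...,0]-.451,P[...,1]-.2965)<.03)
Q=P[m]; print(len(Q)); 
if len(Q): print(Q.mean(0),Q.min(0),Q.max(0))
E
```

```text
axes
 [[-0.001 -0.329  0.944]
 [-0.     0.944  0.329]
 [-1.     0.    -0.001]]
shift cm [ 6.74 -0.15  0.04] turn options [ 1.000e-03 -3.141e+00] q6 0.14969394973330138
1498
[0.45210902 0.29989678 0.08653977] [0.43765305 0.28403527 0.0800678 ] [0.46753095 0.31369852 0.08908879]
```

View pics/w1.png

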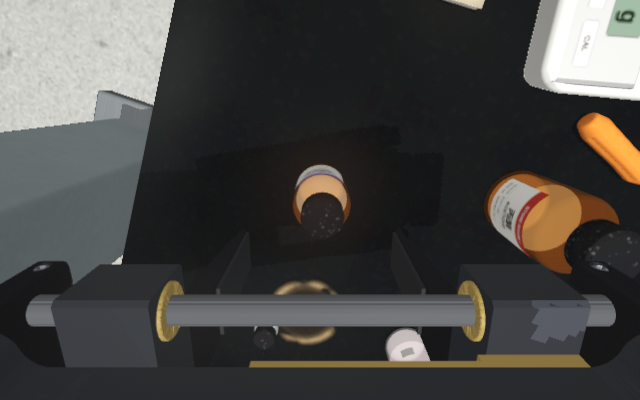

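The wrist view has the small bottle's cap at (322,215), centred between the fingers at 235 and 405. Next I lower straight down and grip the cap.

>>> {"op": "step_arm", "data": {"motion": [[[3,0,0.1],0],[[5,0,0.1],0],[[6,0,0.1],0],[[6.7,0,0.1],0],[[6.7,0,0.1],0],[[6.7,0,0.1],0]]}}

```text
time_s: 2.05
position: [0.4524, 0.2981, 0.0847]
tool_rot: [-0.117, 0.697, 0.118, 0.698]
wrist_force: [-0.6, 0.1, 1.1]
grip_width: 0.798
```

>>> {"op": "step_arm", "data": {"motion": [[[0,0,0],0],[[0,0,0],0],[[0,0,0],0],[[0,0,0],0],[[0,0,0],0],[[0,0,0],0],[[0,0,0],0],[[0,0,0],0],[[0,0,0],0],[[0,0,0],0]], "claw": 0}}

```text
time_s: 3.05
position: [0.4518, 0.2975, 0.0835]
tool_rot: [-0.118, 0.697, 0.118, 0.697]
wrist_force: [-0.3, 0.9, -1.0]
grip_width: 0.321
```

>>> {"op": "step_arm", "data": {"motion": [[[-2,0,0],0],[[-5,0,0],0],[[-8,0,0],0],[[-11,-1,-0.3],0],[[-13,-3,-1],0],[[-14,-6,-2],0],[[-14,-9.5,-3.2],0],[[-14,-13,-4.4],0],[[-14,-16.5,-5.5],0],[[-14,-20,-6.7],0],[[-14,-23.5,-7.9],0],[[-14,-27,-9.1],0],[[-14,-30.5,-10.2],0],[[-14,-34,-11.4],0],[[-14,-37,-12.4],0],[[-14,-39,-13.1],0],[[-14,-40.2,-13.5],0],[[-14,-40.6,-13.6],0],[[-14,-40.6,-13.6],0],[[-14,-40.6,-13.6],0]]}}

```text
time_s: 5.05
position: [0.4565, -0.1298, 0.2236]
tool_rot: [-0.118, 0.697, 0.118, 0.697]
wrist_force: [-0.3, -0.6, -2.1]
grip_width: 0.321
```

```bash
cat >> h.py <<'E'
def tcp():
    s=sensors.observe(); r=Rr.inv().apply(np.array(s["position"])-O); print("TCP roller mm",(r*1000).round(1),"F",Rr.inv().apply(s["wrist_force"]).round(1),"grip",s["grip_width"],"t",s["time_s"]); return r
def both(name,top=(340,130,500,290),side=(215,190,375,350)):
    out=[]
    for n,b in (("top",top),("side",side)):
        p,d=eyes.snapshot(n); np.savez(f"{name}_{n}.npz",p=p,d=d)
        out.append(cv2.resize(p[b[1]:b[3],b[0]:b[2],::-1],(400,400),interpolation=3))
    cv2.imwrite(f"pics/{name}.png",np.hstack(out))
E
python3 -c "
from h import *
tcp(); goal(O+Rr.apply([0,.017,.172])); both('a')
c=eyes.get_calibration('wrist');p,d=eyes.snapshot('wrist');P=Rr.inv().apply((cloud(c,d)-O).reshape(-1,3))*1000
import cv2
cv2.imwrite('pics/w2.png',p[...,::-1]); np.savez('w2.npz',P=P,p=p)
z=np.load('a_side.npz');c=eyes.get_calibration('side');P=Rr.inv().apply((cloud(c,z['d'])-O).reshape(-1,3))*1000
C=z['p'].reshape(-1,3).astype(int); m=(C[:,0]>C[:,2]*1.6)&(C[:,0]>50)&(np.abs(P[:,:2])<80).all(1)
Q=P[m];print('brown',len(Q),Q.min(0),Q.max(0),Q.mean(0))
"
```

```text
TCP roller mm [-1.000e-01  1.800e+01  2.236e+02] F [-0.5 -0.5 -2.1] grip 0.32098812973752744 t 5.05
axes
 [[-0.    -0.329  0.944]
 [ 0.     0.944  0.329]
 [-1.     0.     0.   ]]
shift cm [ 5.16 -0.1   0.01] turn options [ 1.000e-03 -3.141e+00] q6 -0.7254189861285004
brown 946 [-44.04300513 -16.21570486 148.12132376] [ 59.05408249  37.52270744 350.59423725] [ -9.33612719   2.84905726 210.00139259]
```

View pics/a.png

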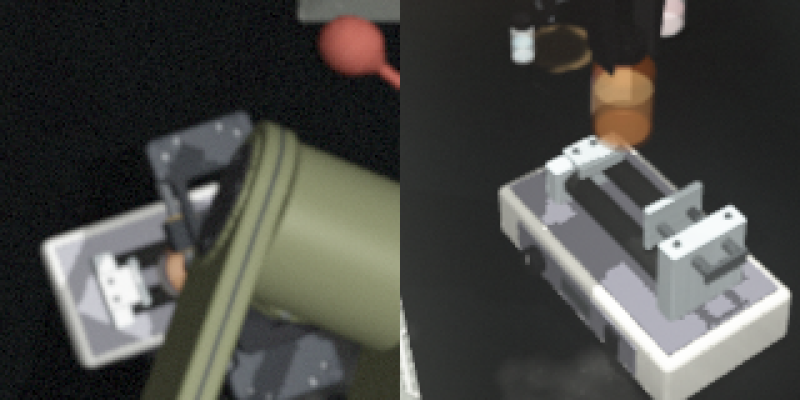

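The bottle hangs upright over the roller, just inside the fence. Next I lower its bottom below the fence top, then tilt it over the fence.

>>> {"op": "step_arm", "data": {"motion": [[[2,-0.1,0],0],[[3.5,-0.1,0],0],[[4.5,-0.1,0],0],[[5.1,-0.1,0],0],[[5.3,-0.1,0],0],[[5.3,-0.1,0],0]]}}

```text
time_s: 5.8
position: [0.4568, -0.1316, 0.1706]
tool_rot: [-0.118, 0.697, 0.118, 0.697]
wrist_force: [0.1, 0.3, -1.4]
grip_width: 0.323
```

```bash
python3 -c "
from h import *
tcp()"
```

```text
TCP roller mm [ -0.4  16.3 170.6] F [ 0.2  0.3 -1.4] grip 0.3234986101240188 t 5.8
```

>>> {"op": "step_arm", "data": {"motion": [[[0,0.4,0],0],[[0,0.7,0],0],[[0,1.0,0],0],[[0,1.3,0],0],[[-0.05,1.6,0],0],[[-0.1,1.9,0],0],[[-0.1,2.3,0],0],[[-0.1,2.3,0],0]]}}

```text
time_s: 6.6
position: [0.4491, -0.1094, 0.1716]
tool_rot: [-0.118, 0.697, 0.118, 0.697]
wrist_force: [0.4, 1.0, -0.4]
grip_width: 0.306
```

```bash
python3 -c "
from h import *
tcp(); both('b')"
```

```text
TCP roller mm [ -0.4  39.8 171.6] F [ 0.7  0.8 -0.4] grip 0.30641367848017603 t 6.6
```

View pics/b.png

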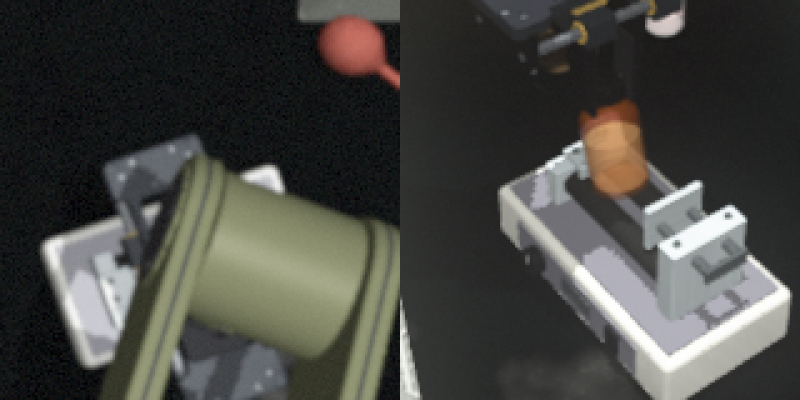

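The bottle is leaning over the fence as planned, with very little force. I continue the arc.

>>> {"op": "step_arm", "data": {"motion": [[[0.05,0.4,0],0],[[0.1,0.8,0],0],[[0.2,1.25,0],0],[[0.3,1.7,0],0],[[0.5,2.2,0],0],[[0.7,2.7,0],0],[[0.9,3.2,0],0],[[1.2,3.6,0],0],[[1.6,4.1,0],0],[[1.95,4.45,0],0],[[2.4,4.8,0],0],[[2.8,5.1,0],0],[[3.2,5.35,0],0],[[3.7,5.55,0],0],[[4.2,5.75,0],0],[[4.5,5.9,0],0],[[4.5,5.9,0],0]]}}

```text
time_s: 8.4
position: [0.4322, -0.0529, 0.1304]
tool_rot: [-0.117, 0.695, 0.118, 0.699]
wrist_force: [-2.8, 6.7, 18.9]
grip_width: 0.003
```

```bash
python3 -c "
from h import *
tcp(); both('c')
z=np.load('c_side.npz');c=eyes.get_calibration('side');P=Rr.inv().apply((cloud(c,z['d'])-O).reshape(-1,3))*1000
C=z['p'].reshape(-1,3).astype(int); m=(C[:,0]>C[:,2]*1.6)&(C[:,0]>50)&(np.abs(P[:,0])<35)&(P[:,2]>60)&(P[:,2]<180)&(np.abs(P[:,1])<120)
Q=P[m];print('brown',len(Q),Q.min(0),Q.max(0),Q.mean(0))
"
```

```text
TCP roller mm [  2.2  98.7 130.4] F [-0.4  7.2 18.9] grip 0.0031584143965650087 t 8.4
brown 697 [-21.04556453   7.12448943 102.70894392] [ 21.60946776  91.6824724  162.94701298] [ -5.69346652  33.8084896  140.48490758]
```

View pics/c.png

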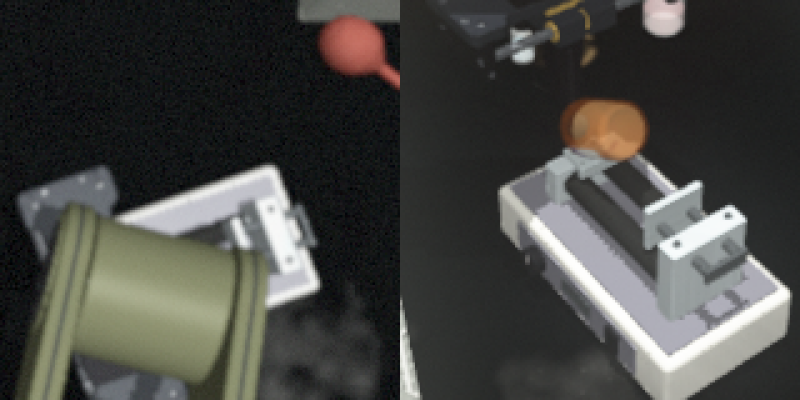

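The fingers are shut (grip 0.003), so the cap slipped out. They now press with 19 N, and the bottle lies on the fence with its bottom high. I measure its pose before moving.

```bash
python3 -c "
from h import *
z=np.load('c_side.npz');c=eyes.get_calibration('side');P=Rr.inv().apply((cloud(c,z['d'])-O).reshape(-1,3))*1000
C=z['p'].reshape(-1,3).astype(int); m=(C[:,0]>C[:,2]*1.4)&(C[:,0]>50)&(np.abs(P[:,0])<35)&(P[:,2]>90)&(P[:,2]<180)&(np.abs(P[:,1])<120)
Q=P[m]
for y in range(0,110,8):
    S=Q[(Q[:,1]>=y)&(Q[:,1]<y+8)]
    if len(S): print(y,len(S),S.min(0).round(),S.max(0).round(),S.mean(0).round())
c=eyes.get_calibration('wrist');p,d=eyes.snapshot('wrist');cv2.imwrite('pics/w3.png',p[...,::-1])
Pw=Rr.inv().apply((cloud(c,d)-O).reshape(-1,3))*1000; np.savez('w3.npz',P=Pw,p=p)
C=p.reshape(-1,3).astype(int)
m=(C[:,0]>C[:,2]*1.4)&(C[:,0]>50)&(np.abs(Pw[:,0])<40)&(Pw[:,2]>90)&(Pw[:,2]<180)&(np.abs(Pw[:,1])<130)
Q=Pw[m];print(len(Q))
for y in range(0,130,8):
    S=Q[(Q[:,1]>=y)&(Q[:,1]<y+8)]
    if len(S): print(y,len(S),S.min(0).round(),S.max(0).round(),S.mean(0).round())
"
```

```text
0 2 [ -7.   7. 130.] [  7.   8. 130.] [  0.   7. 130.]
8 117 [-18.   8. 126.] [ 20.  16. 142.] [ -1.  13. 134.]
16 196 [-20.  16. 127.] [ 22.  24. 157.] [ -1.  20. 144.]
24 113 [-21.  24. 130.] [ 20.  32. 161.] [ -4.  27. 152.]
32 57 [-21.  32. 124.] [ 10.  40. 159.] [-12.  36. 145.]
40 55 [-21.  40. 120.] [  7.  48. 154.] [-12.  44. 141.]
48 49 [-21.  48. 115.] [  5.  56. 149.] [-13.  52. 136.]
56 49 [-21.  56. 110.] [  3.  64. 144.] [-14.  60. 130.]
64 41 [-20.  64. 110.] [ 10.  72. 140.] [-12.  68. 128.]
72 20 [-19.  72. 116.] [  9.  77. 136.] [ -7.  74. 130.]
80 10 [-13.  81. 103.] [ 13.  88. 165.] [  2.  85. 135.]
88 6 [ -7.  88. 113.] [ 11.  92. 158.] [ -0.  90. 124.]
271
48 43 [  1.  53. 143.] [  6.  56. 147.] [  3.  55. 145.]
56 158 [  1.  56. 139.] [  6.  64. 145.] [  4.  60. 142.]
64 13 [  3.  64. 138.] [  4.  67. 140.] [  4.  66. 139.]
80 6 [  2.  86. 174.] [  5.  88. 176.] [  3.  87. 175.]
88 9 [  2.  88. 151.] [  5.  96. 176.] [  4.  92. 163.]
96 37 [  3.  96. 149.] [  4. 104. 153.] [  4. 100. 151.]
104 5 [  3. 104. 149.] [  5. 108. 165.] [  4. 105. 153.]
```

View pics/w3.png

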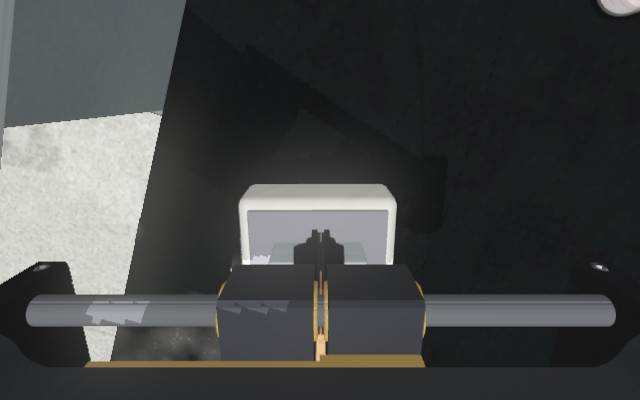

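The bottle rests on the fence edge and the fence block, cap about 30° down. Its centre of mass (y≈53) lies between the two supports, so it should stay when I ease off. I back off gently, open the jaws, and regrip it by the body.

>>> {"op": "step_arm", "data": {"motion": [[[-0.1,0.05,0],0],[[-0.2,0.1,0],0],[[-0.3,0.15,0],0],[[-0.4,0.2,0],0],[[-0.5,0.25,0],0],[[-0.7,0.3,0],0],[[-1.0,0.3,0],0],[[-2,0.3,0],0],[[-4.5,0,0],0],[[-6,-2,0],0]]}}

```text
time_s: 9.55
position: [0.4367, -0.0725, 0.1886]
tool_rot: [-0.118, 0.697, 0.118, 0.698]
wrist_force: [0.6, -0.9, -0.1]
grip_width: 0.008
```

```bash
cat >> h.py <<'E'
def brown(n):
    p,d=eyes.snapshot(n);c=eyes.get_calibration(n);P=Rr.inv().apply((cloud(c,d)-O).reshape(-1,3))*1000
    C=p.reshape(-1,3).astype(int); m=(C[:,0]>C[:,2]*1.4)&(C[:,0]>50)&(np.abs(P[:,0])<45)&(P[:,2]>75)&(P[:,2]<185)&(np.abs(P[:,1])<120)
    Q=P[m]
    for y in range(-60,110,8):
        S=Q[(Q[:,1]>=y)&(Q[:,1]<y+8)]
        if len(S)>8: print(y,len(S),"x",S[:,0].min().round(),S[:,0].max().round(),"z",S[:,2].min().round(),S[:,2].max().round())
    return p
E
python3 -c "
from h import *
tcp(); p=brown('side'); cv2.imwrite('pics/d.png',cv2.resize(p[190:350,215:375,::-1],(400,400)))"
```

```text
TCP roller mm [  0.   78.7 188.6] F [ 0.3 -1.1 -0.1] grip 0.008042845040174166 t 9.55
4 15 x -5.0 17.0 z 122.0 133.0
12 151 x -12.0 27.0 z 121.0 147.0
20 186 x -13.0 29.0 z 123.0 155.0
28 80 x -15.0 29.0 z 126.0 156.0
36 62 x -14.0 15.0 z 122.0 153.0
44 58 x -15.0 11.0 z 117.0 149.0
52 62 x -17.0 16.0 z 112.0 145.0
60 65 x -18.0 10.0 z 108.0 185.0
68 45 x -16.0 9.0 z 112.0 176.0
76 12 x -11.0 6.0 z 93.0 132.0
```

>>> {"op": "step_arm", "data": {"motion": [[[0,-0.8,0.2],0],[[0,-1.8,0.4],0],[[0,-2.8,0.6],0],[[0,-3.1,0.6],0],[[0,-3.1,0.6],0]], "claw": 0.85}}

```text
time_s: 10.1
position: [0.4521, -0.1005, 0.1858]
tool_rot: [-0.117, 0.698, 0.118, 0.697]
wrist_force: [0.5, 0.1, 0.3]
grip_width: 0.369
```

```bash
python3 -c "
from h import *
tcp(); p=brown('side'); cv2.imwrite('pics/e.png',cv2.resize(p[190:350,215:375,::-1],(400,400)))"
```

```text
TCP roller mm [  5.3  47.1 185.8] F [ 0.5 -0.1  0.3] grip 0.36864847858151834 t 10.1
4 13 x -3.0 15.0 z 122.0 130.0
12 146 x -9.0 29.0 z 122.0 145.0
20 184 x -11.0 31.0 z 124.0 157.0
28 87 x -16.0 30.0 z 128.0 174.0
36 59 x -14.0 18.0 z 126.0 154.0
44 52 x -14.0 16.0 z 119.0 150.0
52 60 x -16.0 13.0 z 114.0 146.0
60 60 x -17.0 10.0 z 110.0 141.0
68 37 x -16.0 14.0 z 113.0 136.0
76 19 x -12.0 11.0 z 99.0 133.0
```

>>> {"op": "step_arm", "data": {"motion": [[[0.5,0,0.2],0],[[0.8,0,0.2],0],[[0.8,0,0.2],0],[[0.8,0,0.2],0],[[1.2,0,0.2],0],[[2.2,0,0.2],0],[[3.5,0,0.2],0],[[5,0,0.2],0],[[6.2,0,0.2],0],[[6.8,0,0.2],0],[[6.8,0,0.2],0]]}}

```text
time_s: 11.25
position: [0.4533, -0.0993, 0.117]
tool_rot: [-0.117, 0.698, 0.118, 0.696]
wrist_force: [0.6, -0.3, -1.2]
grip_width: 0.852
```

```bash
python3 -c "
from h import *
tcp(); p=brown('side'); cv2.imwrite('pics/f.png',cv2.resize(p[190:350,215:375,::-1],(500,500)))"
```

```text
TCP roller mm [  6.8  47.9 117. ] F [ 0.5 -0.5 -1.2] grip 0.8519620269224156 t 11.25
4 9 x 1.0 15.0 z 122.0 126.0
12 149 x -11.0 30.0 z 122.0 145.0
20 183 x -11.0 32.0 z 123.0 156.0
28 90 x -36.0 31.0 z 127.0 163.0
36 63 x -35.0 19.0 z 125.0 154.0
44 60 x -15.0 16.0 z 120.0 149.0
52 57 x -16.0 12.0 z 114.0 146.0
60 40 x -16.0 10.0 z 109.0 141.0
68 9 x -12.0 15.0 z 126.0 137.0
```

View pics/f.png

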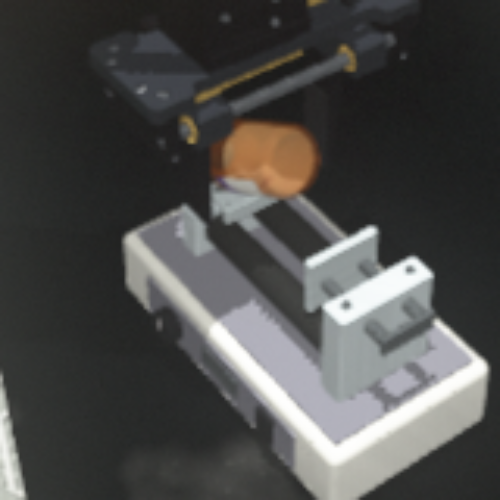

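The bottle sits between the open fingers. I close on the body.

>>> {"op": "step_arm", "data": {"motion": [[[0,0,0],0],[[0,0,0],0],[[0,0,0],0],[[0,0,0],0],[[0,0,0],0],[[0,0,0],0],[[0,0,0],0],[[0,0,0],0]], "claw": 0}}

```text
time_s: 12.1
position: [0.4543, -0.0997, 0.1188]
tool_rot: [-0.118, 0.697, 0.117, 0.697]
wrist_force: [-0.3, -0.0, 0.4]
grip_width: 0.467
```

>>> {"op": "step_arm", "data": {"motion": [[[-0.3,0,0],0],[[-1,0,0],0],[[-2,0,0],0],[[-3,0,0],0],[[-3,0,0],0]]}}

```text
time_s: 12.6
position: [0.4555, -0.1001, 0.1512]
tool_rot: [-0.118, 0.696, 0.117, 0.699]
wrist_force: [0.1, 0.2, -0.7]
grip_width: 0.466
```

```bash
python3 -c "
from h import *
tcp(); p=brown('side'); cv2.imwrite('pics/g.png',cv2.resize(p[170:330,215:375,::-1],(500,500)))"
```

```text
TCP roller mm [  8.7  46.4 151.2] F [ 0.1  0.1 -0.7] grip 0.46615582842636677 t 12.6
4 25 x -3.0 18.0 z 152.0 162.0
12 167 x -11.0 29.0 z 153.0 180.0
20 178 x -12.0 30.0 z 153.0 185.0
28 65 x -17.0 28.0 z 159.0 185.0
36 43 x -14.0 31.0 z 166.0 185.0
44 23 x -5.0 32.0 z 170.0 181.0
52 16 x -0.0 32.0 z 167.0 176.0
```

View pics/g.png

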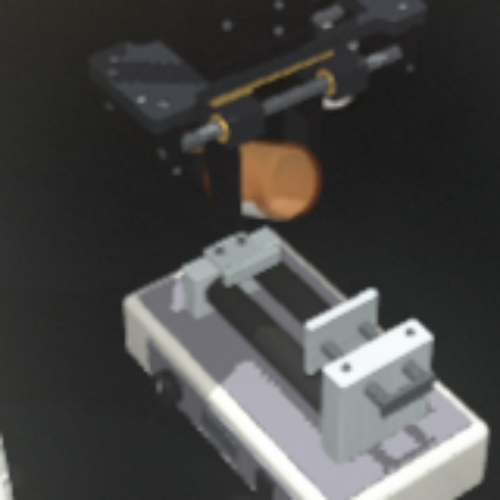

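The bottle is held by the body: the grip reads 44.4 mm, and it is about 27° cap-down with its axis in the jaw plane. Next I go above the cradle, then press the cap down on the fence to level it.

>>> {"op": "step_arm", "data": {"motion": [[[0.1,-0.8,-0.2],0],[[0.3,-1.8,-0.45],0],[[0.6,-2.8,-0.7],0],[[0.9,-3.4,-0.85],0],[[1.1,-3.6,-0.87],0],[[1.1,-3.6,-0.87],0]]}}

```text
time_s: 13.25
position: [0.4574, -0.1368, 0.1369]
tool_rot: [-0.117, 0.698, 0.118, 0.697]
wrist_force: [-0.0, 0.5, -1.1]
grip_width: 0.466
```

>>> {"op": "step_arm", "data": {"motion": [[[0.4,0,0],0],[[0.8,0,0],0],[[1.1,0,0],0],[[1.4,0,0],0],[[1.7,0,0],0],[[1.9,0,0],0],[[1.9,0,0],0]]}}

```text
time_s: 13.95
position: [0.4586, -0.1368, 0.1196]
tool_rot: [-0.118, 0.697, 0.117, 0.698]
wrist_force: [-0.2, -0.6, 4.3]
grip_width: 0.453
```

```bash
python3 -c "
from h import *
tcp(); p=brown('side'); cv2.imwrite('pics/i.png',cv2.resize(p[190:350,215:375,::-1],(500,500)))"
```

```text
TCP roller mm [ -0.4  10.7 119.6] F [-0.4 -0.5  4.3] grip 0.45318392760660986 t 13.95
-28 84 x -18.0 17.0 z 117.0 136.0
-20 253 x -22.0 19.0 z 118.0 154.0
-12 91 x -23.0 17.0 z 127.0 154.0
-4 82 x -34.0 21.0 z 125.0 170.0
4 41 x -17.0 22.0 z 137.0 150.0
12 13 x -11.0 11.0 z 142.0 148.0
```

>>> {"op": "step_arm", "data": {"motion": [[[0.2,0,0],0],[[0.4,0,0],0],[[0.6,0,0],0],[[0.6,0,0],0]]}}

```text
time_s: 14.4
position: [0.4596, -0.1385, 0.1148]
tool_rot: [-0.12, 0.696, 0.116, 0.699]
wrist_force: [-0.2, -4.8, 7.5]
grip_width: 0.449
```

```bash
python3 -c "
from h import *
tcp(); p=brown('side'); cv2.imwrite('pics/j.png',cv2.resize(p[190:350,215:375,::-1],(500,500)))"
```

```text
TCP roller mm [-1.000e-01  8.800e+00  1.148e+02] F [-1.8 -4.4  7.5] grip 0.44907622776488865 t 14.4
-28 179 x -39.0 18.0 z 112.0 184.0
-20 176 x -23.0 19.0 z 119.0 149.0
-12 85 x -26.0 27.0 z 121.0 155.0
-4 91 x -33.0 27.0 z 119.0 164.0
4 41 x -14.0 22.0 z 130.0 145.0
12 9 x -8.0 24.0 z 128.0 174.0
```

View pics/j.png

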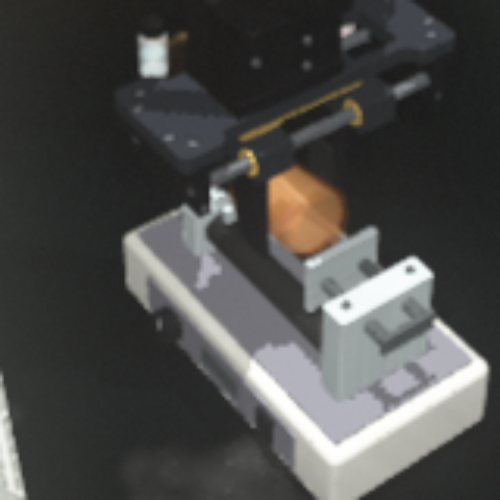

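The bottle is nearly level with its cap on the fence, but it has slid up about 5 mm in the jaws. I lower its bottom end onto the rollers so it rests there with the cap on the fence. Then I can regrip higher.

>>> {"op": "step_arm", "data": {"motion": [[[0.1,-0.3,0],0],[[0.3,-0.6,0],0],[[0.5,-0.8,0],0],[[0.7,-0.8,0],0],[[0.9,-0.8,0],0],[[1.1,-0.8,0],0],[[1.3,-0.8,0],0],[[1.4,-0.8,0],0],[[1.4,-0.8,0],0]]}}

```text
time_s: 15.35
position: [0.4615, -0.1456, 0.0995]
tool_rot: [-0.119, 0.696, 0.116, 0.698]
wrist_force: [1.6, -4.7, 4.4]
grip_width: 0.45
```

```bash
python3 -c "
from h import *
tcp(); p=brown('side'); cv2.imwrite('pics/k.png',cv2.resize(p[190:350,215:375,::-1],(500,500)))"
```

```text
TCP roller mm [-0.5  1.4 99.5] F [-0.1 -5.   4.4] grip 0.45006734610372073 t 15.35
-36 63 x -39.0 23.0 z 98.0 185.0
-28 125 x -22.0 24.0 z 94.0 185.0
-20 110 x -44.0 24.0 z 96.0 184.0
-12 98 x -35.0 15.0 z 104.0 150.0
-4 57 x -17.0 23.0 z 120.0 168.0
4 9 x -10.0 21.0 z 115.0 129.0
```

```bash
cat >> h.py <<'E'
def prof(n="side",xm=7,zt=148,c0=0):
    p,d=eyes.snapshot(n);c=eyes.get_calibration(n);P=Rr.inv().apply((cloud(c,d)-O).reshape(-1,3))*1000
    C=p.reshape(-1,3).astype(int); m=(C[:,0]>C[:,2]*1.4)&(C[:,0]>40)&(np.abs(P[:,0]-c0)<xm)&(P[:,2]>80)&(P[:,2]<zt)&(np.abs(P[:,1])<70)
    Q=P[m]; Q=Q[np.argsort(Q[:,2])]
    for a in range(80,zt,4):
        S=Q[(Q[:,2]>=a)&(Q[:,2]<a+4)]
        if len(S): print("z",a,"n",len(S),"y",np.percentile(S[:,1],[0,10,50,90]).round(1))
    return p
E
python3 -c "
from h import *
p=prof()"
```

```text
z 116 n 1 y [-29.6 -29.6 -29.6 -29.6]
z 120 n 33 y [-32.2 -31.3 -27.6 -16. ]
z 124 n 82 y [-29.5 -25.5 -13.1  -1.8]
z 128 n 15 y [-10.8  -7.7  -1.9   0.3]
```

The top surface rises from z≈121 at y −30 to ≈129 at y 0. So the bottom end is on the rollers, the cap is on the fence, and the bottle is supported. I release and regrip higher.

>>> {"op": "step_arm", "data": {"motion": [[[0,0,0],0],[[0,0,0],0],[[0,0,0],0],[[-0.4,0,0],0],[[-0.8,0,0],0],[[-1.1,0,0],0],[[-1.1,0,0],0]], "claw": 0.65}}

```text
time_s: 16.15
position: [0.4609, -0.1442, 0.1105]
tool_rot: [-0.118, 0.697, 0.117, 0.698]
wrist_force: [0.5, 0.3, -0.1]
grip_width: 0.653
```

```bash
python3 -c "
from h import *
tcp(); p=prof(); b=brown('side')"
```

```text
TCP roller mm [ -0.7   3.  110.5] F [ 0.6  0.1 -0.1] grip 0.6525004525807615 t 16.15
z 116 n 2 y [-30.2 -30.1 -29.8 -29.6]
z 120 n 38 y [-31.3 -30.5 -26.6 -15.6]
z 124 n 86 y [-28.5 -25.2  -9.9   1.5]
z 128 n 40 y [-4.7  0.5  7.5 13.6]
-36 40 x -45.0 10.0 z 100.0 182.0
-28 116 x -23.0 32.0 z 92.0 183.0
-20 110 x -23.0 17.0 z 97.0 128.0
-12 106 x -35.0 15.0 z 101.0 150.0
-4 98 x -23.0 15.0 z 104.0 130.0
4 81 x -21.0 32.0 z 105.0 177.0
12 31 x -16.0 17.0 z 121.0 131.0
```

>>> {"op": "step_arm", "data": {"motion": [[[0,0.4,0.05],0],[[0.1,0.9,0.05],0],[[0.1,0.9,0.05],0]]}}

```text
time_s: 16.55
position: [0.4574, -0.1347, 0.1082]
tool_rot: [-0.118, 0.697, 0.118, 0.697]
wrist_force: [-0.4, 0.3, -0.1]
grip_width: 0.653
```

>>> {"op": "step_arm", "data": {"motion": [[[0,0,0],0],[[0,0,0],0],[[0,0,0],0],[[0,0,0],0],[[0,0,0],0],[[0,0,0],0]], "claw": 0}}

```text
time_s: 17.15
position: [0.458, -0.1355, 0.1087]
tool_rot: [-0.118, 0.697, 0.117, 0.697]
wrist_force: [0.8, -0.6, 0.4]
grip_width: 0.449
```

>>> {"op": "step_arm", "data": {"motion": [[[-0.05,-0.2,0],0],[[-0.05,-0.5,0],0],[[-0.05,-0.8,0],0],[[-0.05,-1.1,0],0],[[-0.05,-1.3,0],0],[[-0.05,-1.5,0],0],[[-0.05,-1.5,0],0]]}}

```text
time_s: 17.85
position: [0.4623, -0.1486, 0.1086]
tool_rot: [-0.116, 0.698, 0.119, 0.697]
wrist_force: [-0.9, 6.7, 0.6]
grip_width: 0.45
```

```bash
python3 -c "
from h import *
tcp(); p=prof(); b=brown('side')
p,d=eyes.snapshot('side');c=eyes.get_calibration('side');P=Rr.inv().apply((cloud(c,d)-O).reshape(-1,3))*1000
Q=P[(np.abs(P[:,0])<22)&(P[:,2]>119)&(P[:,2]<125)&(P[:,1]<-30)&(P[:,1]>-62)]; print('plate?',len(Q),np.percentile(Q[:,1],[5,25,50,75,95]).round(1) if len(Q) else '')
"
```

```text
TCP roller mm [ -0.8  -1.6 108.6] F [1.3 6.6 0.6] grip 0.45022411939414875 t 17.85
z 116 n 1 y [-39.5 -39.5 -39.5 -39.5]
z 120 n 35 y [-42.5 -41.8 -38.  -30.7]
z 124 n 78 y [-39.6 -35.5 -23.9 -11.9]
z 128 n 56 y [-23.8 -15.7  -4.9   2.4]
z 132 n 2 y [-2.3 -2.1 -1.2 -0.3]
-44 88 x -42.0 13.0 z 97.0 181.0
-36 110 x -38.0 24.0 z 96.0 184.0
-28 103 x -23.0 22.0 z 103.0 178.0
-20 120 x -25.0 23.0 z 104.0 184.0
-12 76 x -20.0 22.0 z 113.0 130.0
-4 54 x -14.0 17.0 z 121.0 132.0
4 10 x -6.0 22.0 z 126.0 166.0
plate? 152 [-52.2 -51.  -41.8 -35.9 -31.6]
```

The plate pushes back with 6.6 N, about 8.5 mm of travel. I push 5 mm further, then lower.

>>> {"op": "step_arm", "data": {"motion": [[[0,-0.2,0],0],[[0,-0.4,0],0],[[0,-0.5,0],0],[[0,-0.5,0],0]]}}

```text
time_s: 18.4
position: [0.4637, -0.1527, 0.1085]
tool_rot: [-0.116, 0.698, 0.119, 0.697]
wrist_force: [-2.1, 7.6, 1.7]
grip_width: 0.45
```

```bash
python3 -c "
from h import *
tcp()"
```

```text
TCP roller mm [ -0.8  -6.  108.5] F [0.5 7.9 1.7] grip 0.4503510407549698 t 18.4
```

>>> {"op": "step_arm", "data": {"motion": [[[0.2,0,0],0],[[0.4,0,0],0],[[0.4,0,0],0]]}}

```text
time_s: 18.7
position: [0.4643, -0.1524, 0.1052]
tool_rot: [-0.116, 0.697, 0.119, 0.697]
wrist_force: [-1.0, 10.2, 4.5]
grip_width: 0.451
```

```bash
python3 -c "
from h import *
tcp(); p=prof()"
```

```text
TCP roller mm [-1.000e-01 -5.900e+00  1.052e+02] F [ 2.4 10.   4.5] grip 0.45130499940511154 t 18.7
z 120 n 49 y [-45.2 -43.  -36.6 -21.3]
z 124 n 104 y [-43.3 -35.2 -17.3  -3.2]
z 128 n 1 y [-9. -9. -9. -9.]
```

>>> {"op": "step_arm", "data": {"motion": [[[0.2,0,0],0],[[0.4,0,0],0],[[0.4,0,0],0]]}}

```text
time_s: 19.05
position: [0.4647, -0.1525, 0.1029]
tool_rot: [-0.116, 0.697, 0.119, 0.697]
wrist_force: [-5.6, 12.7, 12.5]
grip_width: 0.452
```

```bash
python3 -c "
from h import *
tcp(); p=prof()"
```

```text
TCP roller mm [  0.2  -6.1 102.9] F [-1.1 13.8 12.5] grip 0.45191962873598657 t 19.05
z 120 n 92 y [-43.  -39.5 -23.   -5.2]
z 124 n 48 y [-44.5 -37.7 -20.9  -4.4]
```

The top is flat at z≈124, so the bottle lies level at seat height. I ease off the press, release, and withdraw.

>>> {"op": "step_arm", "data": {"motion": [[[-0.2,0,0],0],[[-0.2,0,0],0]]}}

```text
time_s: 19.3
position: [0.4645, -0.1526, 0.1032]
tool_rot: [-0.116, 0.697, 0.119, 0.697]
wrist_force: [0.9, 9.6, 2.6]
grip_width: 0.455
```

>>> {"op": "step_arm", "data": {"motion": [[[0,0,0],0],[[0,0,0],0],[[0,0,0],0],[[0,0,0],0],[[-1,0,0],0],[[-3,0,0],0],[[-6,0,0],0],[[-10,1,0],0],[[-14,4,0],0],[[-17,8,0],0],[[-18,12,0],0],[[-18,16,0],0],[[-18,20,0],0],[[-18,23,0],0],[[-18,25,0],0],[[-18,25,0],0]], "claw": 0.75}}

```text
time_s: 20.9
position: [0.3819, 0.0834, 0.2841]
tool_rot: [-0.119, 0.696, 0.119, 0.698]
wrist_force: [-0.5, -0.7, 1.1]
grip_width: 0.752
```

```bash
python3 -c "
from h import *
tcp(); prof(); brown('side'); both('z',top=(340,160,480,300))"
```

```text
TCP roller mm [ -0.6 243.9 284.1] F [-0.7 -0.5  1.1] grip 0.7521171606087652 t 20.9
z 112 n 10 y [23.  26.5 27.9 29.1]
z 116 n 3 y [23.4 24.  26.8 27.2]
z 120 n 84 y [-40.7 -35.9  -8.9  13. ]
z 124 n 98 y [-41.5 -34.7 -15.3   7.8]
-44 46 x -22.0 13.0 z 98.0 126.0
-36 96 x -22.0 17.0 z 98.0 126.0
-28 88 x -22.0 15.0 z 102.0 126.0
-20 94 x -23.0 15.0 z 99.0 127.0
-12 88 x -23.0 16.0 z 97.0 125.0
-4 86 x -22.0 16.0 z 100.0 126.0
4 88 x -22.0 18.0 z 97.0 127.0
12 46 x -22.0 14.0 z 101.0 126.0
20 17 x -12.0 6.0 z 104.0 121.0
```

View pics/z.png

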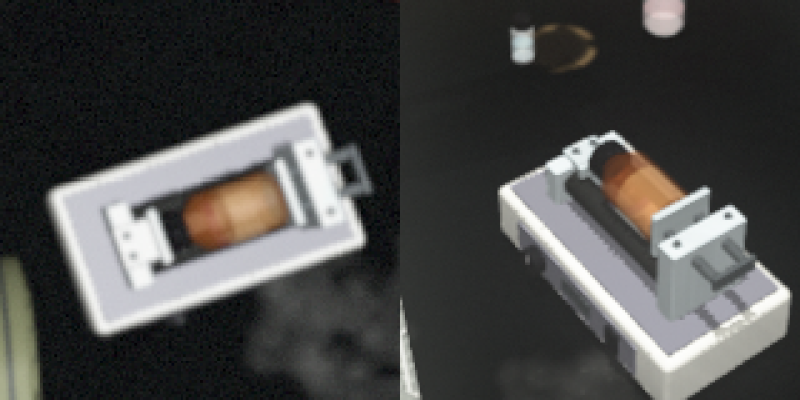

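```bash
python3 -c "
from rig import workorder; print(workorder.finish_job())"
```

```text
the job is handed in; nothing more can be done
None
```

The small bottle lies on both rollers, held by the spring between the end plate and the fence, and I handed the job in at about 21 s. The hand-in gives no verdict.

**How it went:**
- I gripped the bottle by the cap and tipped it over the fence. The cap slipped out of the jaws near the end of the tilt and the bottle ended up resting on the fence, cap down, with the closed fingers pressing on it (19 N on the wrist sensor).
- I regripped it by the body, levelled it against the fence and set it on the rollers with the cap on the fence. I then regripped it once more, higher up.
- I pushed the plate back until the cap cleared the fence, lowered the bottle, let go and moved the arm well away.

**Last checks:**
- **Height:** the top of the body is level at z about 124–126 mm along its length, against 124 mm for a seated bottle.
- **Position:** the bottom's upper edge reads about y −41.5 mm in depth. That edge is partly hidden by the plate; the plate allows about −44 mm.
- **Final view:** the cap is behind the fence, the bottom is against the pushed-back plate, and the bottle is in line with the rollers.
- **Not measured:** I did not measure the plate's final travel directly; before release the plate was pushing back with 8–14 N. I did not re-measure the beaker, vial or large bottle, but the arm stayed clear of them. Contact forces on the roller cannot be read directly; the highest force the wrist sensor showed at the end of any move was about 20 N.

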